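Load the tilting label stand and set its lean

TASK

Slip the small label roll that lies to the left of the tilting stand over the stand's spindle until it lies flat on the platter, and set its stiff head to a lean of 40 degrees from vertical towards its front, so that the labels pay off to the worker's hand. It must stay there, with the roll on it, when you let go. Leave the other things on the worktop where they are.

Things in the scene. Friction and masses are not known exactly. Their poses are not given: they have to be found in the camera images.
- roll: the small white label roll, a ring with a brown cardboard core: 62 mm outside diameter, 36 mm tall, round hole 26 mm in diameter right through it, about 0.1 kg. It starts lying flat on the worktop, at the left front. Origin at the centre of its underside, z along its axis. (A bigger, 82 mm label roll behind it stays where it is.)
- roll_mid (a point): middle of the small roll: on its axis, halfway up (18 mm above its underside)
- stand: the tilting roll stand, too heavy to move: grey base plate 150 x 200 x 16 mm, two cheeks 134 mm apart (tops 128 mm high) with the head between; discs of 46 mm radius on their outsides, the left one graduated every 5 degrees of lean from the top, with a needle. Origin under its centre, on the worktop; its -x is its front, towards the robot give or take its yaw; y is parallel to the hinge
- hinge (a point): the hinge axis halfway between the cheeks, 100 mm above the stand's underside; point axes are the stand's (x to the rear, y along the hinge)
- tilt_head (a joint): lean of the head (rad): angle of the spindle from vertical, also of the platter from level, growing as the spindle tips towards the stand's front (-x). Stops at 0.35 (20 degrees) and 1.05 (60); starts between 0.36 and 0.52. Friction hinge, about 0.35 N m (5 N at the lever's grip), no spring: it stays where it is left
- seat (a point): place of the roll's middle when seated: on the spindle's axis, 18 mm above the platter's top and 48 mm from the hinge axis; z up along the spindle, y along the hinge; turns with the head. The platter is a plain disc of 84 mm diameter
- spindle_tip (a point): centre of the spindle's end, 34 mm from seat, axes as for seat. The spindle is plain, 18 mm in diameter, and stands 52 mm out of the platter, its last 8 mm coned to 9 mm
- lever_grip (a point): middle of the head's black lever paddle at the stand's right: 12 mm thick (front to rear), 30 wide (along the hinge), 36 long, its end 18 mm beyond this point; 67 mm from the hinge axis, 94 mm right of the middle. The lever is part of the head but leans 10 degrees (0.175 rad) less than the spindle. Site axes are the head's (z along the spindle). Pinch it front and rear, swing it about the hinge
- big_roll: bystander: the bigger label roll, 82 mm across, 56 mm tall; origin at the centre of its underside
- tape_measure: bystander: tape measure, 47 x 78 x 64 mm, origin under its middle
- calculator: bystander: calculator lying near the front edge, 118 x 68 x 15 mm, origin under its middle
- marker: bystander: black marker pen lying at the right, 138 mm long, 20 mm thick, origin under its middle
Not all that is in view belongs to the job. There is more than one size of the roll; the one meant has the size given above.

How it is judged:
At the end, for the whole second after the job is handed in: the small roll is on the spindle and flat on the platter (its middle within 8 mm of seat, its axis within 0.1 rad of the spindle), the head leans 40 degrees (joint 0.698 rad, give or take 0.07 rad or 4 degrees), and both are at rest (distance between roll_mid and seat below 0.008 m and angle between the z axis of roll and the z axis of seat, either way round below 0.1 rad and value of joint tilt_head between 0.628 and 0.768 rad and velocity of joint tilt_head between -0.02 and 0.02 rad/s and linear speed of roll below 0.02 m/s); the robot touches nothing.
It fails at once if a bystander (big roll, tape measure, calculator or marker) is moved more than 3 cm (distance of any of big_roll, tape_measure, calculator, marker from where it was at the start of the episode above 0.03 m).
It also fails if it takes over 51 s, if anything falls off the work surface, if the arm or the gripper's body presses on something with over 40 N, if the wrist force passes 120 N, or if a joint passes its speed limit or range.

ROBOT

A 7-joint arm with a two-finger parallel gripper is mounted at the origin on a cart in front of the work surface, level with it; the furniture and walls round the work are solid. World frame = base frame: x ahead of the robot, y to its left, z up, the work surface at z = 0. Lengths are in m, angles in rad, forces in N, time in s.
With the tool pointing down it reaches from about 0.425 to 0.925 m from the base axis. Payload 6.8 kg.
Tool frame: the origin (TCP) lies between the finger pads; the fingertips stand 22 mm ahead of it and the grasp point (between the pads) lies 3 mm ahead of it; z points along the fingers, y is the line along which they close (so a half turn about z gives the same grasp; the last joint's range is limited). The gripper opens to 85 mm and grips with 20 to 120 N. Pads are 22 mm wide; open, the fingers measure 114 mm over their backs; the gripper's body (76 mm by 85 mm) begins 54 mm behind the grasp point. The pads swing forward as they close: fully open they stand 13 mm farther back than shut.
Start: joints at [1.01, 0.477, 0.022, 1.555, -0.011, 1.109, -0.083], TCP at [0.295, -0.607, 0.253] pointing down, gripper open.
Joint ranges: [-2.96, 2.96], [-0.34, 2.1], [-1.41, 1.46], [0.24, 2.44], [-1.37, 4.51], [0.17, 1.92], [-2.96, 2.96]. Speed limits (rad/s): [2.39, 2.39, 3.14, 3.14, 3.14, 3.14, 3.14].

INTERFACE

Orientations are given as a unit quaternion [w, x, y, z].
In Python, from station import bot gives the robot as it stands.
- The arm moves only by the tool servo_tool, never from a script. Its argument "motion" is a list that holds one entry, the list of rows, each a list of 5 numbers: the opening, from 0 (shut) to 1 (fully open), then the shift along the world's x, y, z each as a share of 0.04 m, from -1 to 1, then the turn about the world's z as a share of 0.12 rad, from -1 to 1. A call has 1 to 20 rows; each row shifts and turns the commanded pose from where the row before left it; what a row does not reach is not made up. A row lasts 1/10 s, in which the tool goes at most 50 mm and 8.59 degrees, less where a joint would pass 70% of its speed; a pose out of reach is approached as far as the arm can. A call with a number of a shift or a turn outside -1 to 1 is refused whole. A call with a gripper value outside its range is refused whole. The fingers move at their own pace and stop on an object; "newtons" is the grip in N (left out, the last holds). Time passes only in rows, so rows that do not move let the fingers close. It gives the time, the measured TCP pose, the force, the opening and the grip force at its end, in the units of the state.
- bot.get_obs(): the state, without advancing time (a new reading comes with each control period).
- bot.read_camera(name): name is "side" or "top"; returns (picture, depth): 384x512x3 uint8, red, green, blue; 384x512 float32, m along the optical axis (not along the pixel's ray), 0 where there is no reading.
- bot.get_calibration(name): a dict with "fovy" (degrees; the focal length in pixels is half the picture's height over the tangent of half this angle, whatever the lens; pixels are square), "cx", "cy" (the principal point, pixels), "view" (4x4, takes a point from world to camera coordinates). Camera axes: x right, y down, z forward; pixel columns grow to the right and rows downward; lengths in m; the calibration is good to about 2 mm. A picture is of the moment at which its call begins. get_calibration takes no time and is no camera call.
- bot.hand_in(): hands the job in; it is judged then, once.
The state is a dict: "t": time; "q": joint angles; "joint_vel": joint speeds; "joint_torque": joint torques, N m; "eef_pos": TCP position; "tool_rot": TCP orientation; "contact_force": force on the tool from outside, world axes, zero at the start; "torque": the same for the moment, N m; "gripper_width": opening from 0.0 (shut) to 1.0 (fully open); "grasp_force": force on a finger pad.
Only numpy, scipy, OpenCV 4.12 (cv2) and the standard library are available. Lean on these libraries where they do the work, as an engineer would, in place of code of your own. Each camera call takes 0.05 s, during which the arm holds its last target. There are 200 camera calls.

## Working session

There is one attempt and no reset: what is moved stays moved. The work goes in short steps, Python scripts to look and compute and a tool call to move; the robot and the scene stay as the last step left them, time stands still between calls to the robot, and variables do not carry over. Pictures are saved under pics/ and viewed, at most 10 in all, crops included, and the job is handed in when it is done.

Besides the shell and the picture viewer there is one more tool, called after ">>>" as name(argument=value, ...), one argument or row to a line, values as JSON. servo_tool: Moves the arm, as the interface text tells. Shift numbers are shares of 0.04 m and turn numbers shares of 0.12 rad, none past 1 either way. Its arguments: {"type":"object","properties":{"motion":{"type":"array"},"newtons":{"type":"number"}},"required":["motion"]}

```bash
ls; mkdir -p pics; cat > h.py <<'E'
import numpy as np, cv2
from station import bot
def cal(n):
    c=bot.get_calibration(n); f=192/np.tan(np.radians(c["fovy"])/2); return f,c["cx"],c["cy"],np.array(c["view"])
def cloud(n,d):
    f,cx,cy,V=cal(n); v,u=np.mgrid[0:384,0:512]
    P=np.stack([(u-cx)/f*d,(v-cy)/f*d,d],-1); R=V[:3,:3]; W=(P-V[:3,3])@R
    W[d<=0]=np.nan; return W
def proj(n,p):
    f,cx,cy,V=cal(n); q=V[:3,:3]@np.array(p)+V[:3,3]; return f*q[0]/q[2]+cx,f*q[1]/q[2]+cy
E
python3 - <<'E'
from h import *
for n in ("side","top"):
    im,d=bot.read_camera(n); np.savez(f"/tmp/{n}0.npz",im=im,d=d)
    cv2.imwrite(f"pics/{n}0.png",im[:,:,::-1])
    c=bot.get_calibration(n); V=np.array(c["view"]); print(n,c["fovy"],-V[:3,:3].T@V[:3,3],V[:3,:3][2])
print(bot.get_obs())
E
```

```text
pics
side 51.880114609489105 [ 0.01198556 -0.97826818  0.54699257] [ 0.44094875  0.82921702 -0.34345791]
top 53.98649115741289 [ 0.38147805 -0.00645697  1.32400519] [ 1.10875957e-01 -2.84840802e-04 -9.93834212e-01]
{'t': 0.1, 'q': array([ 1.00988417,  0.47772984,  0.02233445,  1.55635383, -0.01149973,
        1.10931671, -0.08311851]), 'joint_vel': array([ 0.00142066, -0.00167774, -0.00135085, -0.00128581, -0.00083334,
        0.00043663, -0.00133557]), 'joint_torque': array([ 3.31398296e-03, -5.97764146e+01,  1.61312733e+00, -2.81953686e+01,
        1.28225141e-02,  5.02938768e-03, -4.90618515e-05]), 'eef_pos': array([ 0.29508495, -0.60652106,  0.25241391]), 'tool_rot': array([-8.02954743e-04,  9.74478093e-01,  2.24481046e-01, -2.46173278e-04]), 'contact_force': array([0.61445549, 0.47032711, 0.61995119]), 'torque': array([-0.00165722, -0.04229698, -0.01949652]), 'grasp_force': 0.0, 'gripper_width': 1.0012613728767765}
```

View pics/top0.png

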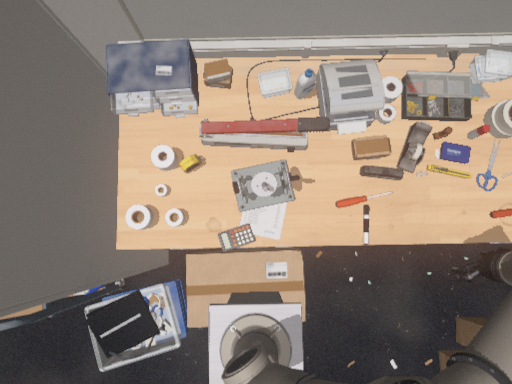

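View pics/side0.png

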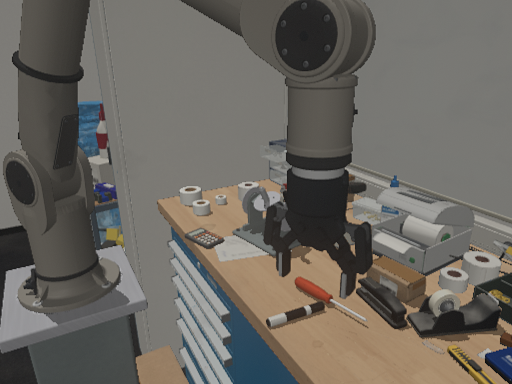

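Candidates for the roll in the top view (u,v): (163,157), (139,217), (175,217), tiny (161,190), and (391,88) and (387,115) at the right. I'll measure their sizes and heights.

```bash
python3 - <<'E'
from h import *
z=np.load("/tmp/top0.npz"); im,d=z["im"],z["d"]; W=cloud("top",d)
for (u,v) in [(163,157),(139,217),(175,217),(161,190)]:
    s=W[v-20:v+21,u-20:u+21].reshape(-1,3); 
    uu,vv=np.meshgrid(np.arange(u-20,u+21),np.arange(v-20,v+21))
    m=(s[:,2]>0.015)&(np.hypot(uu-u,vv-v).ravel()<17); h=np.percentile(s[m,2],80)
    t=s[m&(abs(s[:,2]-h)<0.008)]
    (c,_,a)=cv2.fitEllipse(cv2.convexHull((t[:,:2]*1000).astype(np.float32)))if len(t)>8 else (0,0,0)
    print((u,v),"h",h.round(4),"mean",t.mean(0).round(4),"ext",np.ptp(t,axis=0).round(4),"mid",((t.max(0)+t.min(0))/2).round(4),cv2.minEnclosingCircle((t[:,:2]*1000).astype(np.float32)))
a=im[140:255,120:330,::-1]; cv2.imwrite("pics/crop1.png",cv2.resize(a,None,fx=3.8,fy=3.8,interpolation=cv2.INTER_CUBIC))
# stand: plate corners z~0.016
m=(abs(W[...,2]-0.016)<0.006); m[:, :225]=0;m[:,305:]=0;m[:150]=0;m[220:]=0
p=W[m]; r=cv2.minAreaRect((p[:,:2]*1000).astype(np.float32)); print("plate",r,len(p))
E
```

```text
(163, 157) h 0.0587 mean [0.6618 0.3076 0.057 ] ext [0.0819 0.0996 0.0127] mid [0.6618 0.2993 0.0574] ((656.8521118164062, 297.8741760253906), 51.86956024169922)
(139, 217) h 0.0527 mean [0.4569 0.391  0.0509] ext [0.0816 0.0845 0.0132] mid [0.4572 0.3913 0.0513] ((456.5793762207031, 391.6890563964844), 42.71065139770508)
(175, 217) h 0.039 mean [0.4532 0.2715 0.0371] ext [0.0583 0.0592 0.0137] mid [0.4536 0.2721 0.0379] ((452.99615478515625, 271.9806213378906), 30.610637664794922)
(161, 190) h 0.0274 mean [0.5491 0.3198 0.0253] ext [0.0394 0.0406 0.013 ] mid [0.5489 0.3191 0.026 ] ((549.5635375976562, 319.7366638183594), 20.971813201904297)
plate ((582.9525756835938, -41.10111999511719), (191.0628662109375, 223.58644104003906), 10.964227676391602) 1283
```

View pics/crop1.png

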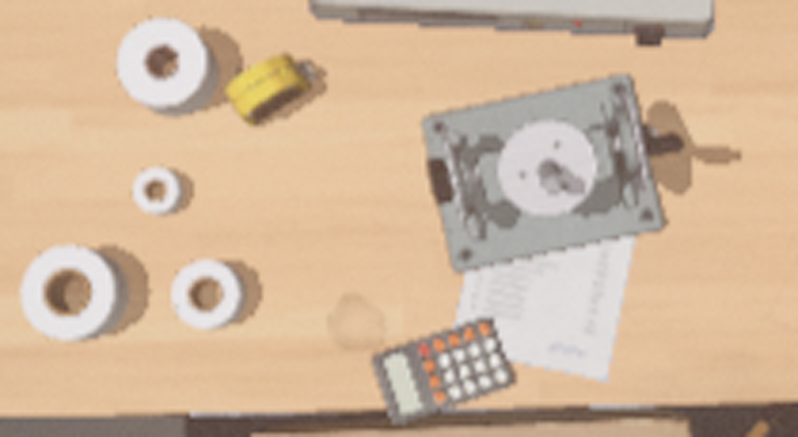

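The crop shows the 62 mm roll at top-view pixel (175,217): measured about 61 mm across and 37 mm tall, so it matches the description. The 82 mm roll is at (163,157) or (139,217), and both stay put. Next I'll measure the stand.

```bash
cat >> h.py <<'E'
def ray(n,u,v,z):
    f,cx,cy,V=cal(n); R=V[:3,:3]; o=-R.T@V[:3,3]; r=R.T@np.array([(u-cx)/f,(v-cy)/f,1]); return o+r*(z-o[2])/r[2]
def plate():
    C=[ray("top",120+x/3.8,140+y/3.8,0.016) for x,y in [(423,118),(628,75),(664,225),(458,270)]]
    return np.array(C)
E
python3 - <<'E'
from h import *
C=plate(); print(C.round(4), "c",C.mean(0).round(4)); 
e=C[0]-C[1]+C[3]-C[2]; print("yaw by y-edge",np.arctan2(-e[0],e[1]), np.linalg.norm(e)/2); e=C[0]-C[3]+C[1]-C[2]; print("yaw x",np.arctan2(e[1],e[0]),np.linalg.norm(e)/2)
yaw=0.5*(np.arctan2(e[1],e[0])); 
e2=C[0]-C[1]+C[3]-C[2]; yaw+=0.5*np.arctan2(-e2[0],e2[1])
X=np.array([np.cos(yaw),np.sin(yaw),0]);Y=np.array([-np.sin(yaw),np.cos(yaw),0]);c=C.mean(0);c[2]=0
print("yaw",yaw)
for n in("top","side"):
    z=np.load(f"/tmp/{n}0.npz"); im=z["im"].astype(int); W=cloud(n,z["d"])-c
    L=np.stack([W@X,W@Y,W[...,2]],-1)
    # platter: bright pixels inside
    m=(abs(L[...,0])<.075)&(abs(L[...,1])<.045)&(L[...,2]>.1)&(L[...,2]<.17)&(im.min(-1)>135)
    p=L[m]; 
    for _ in range(4):
        A=np.c_[p[:,:2],np.ones(len(p))]; k=np.linalg.lstsq(A,p[:,2],rcond=None)[0]; r=abs(A@k-p[:,2]); p=p[r<max(.003,np.percentile(r,80) if _<2 else 0)]
    print(n,len(p),"plane",k.round(3),"lean",np.arctan(k[0]), "mid",((p.max(0)+p.min(0))/2).round(4),p.min(0).round(4),p.max(0).round(4))
    m=(L[...,1]<-.077)&(L[...,1]>-.12)&(abs(L[...,0])<.09)&(L[...,2]>.125)&(L[...,2]<.2); p=L[m]
    print("lever",len(p),p.min(0).round(3),p.max(0).round(3),p.mean(0).round(3))
    m=(abs(L[...,1])<.02)&(L[...,2]>.15)&(L[...,2]<.2)&(abs(L[...,0])<.09); p=L[m]
    print("spindle",len(p),p[np.argsort(-p[:,2])[:6]].round(4).tolist())
E
```

```text
[[ 0.6101  0.0738  0.016 ]
 [ 0.6465 -0.1171  0.016 ]
 [ 0.506  -0.1459  0.016 ]
 [ 0.4687  0.0437  0.016 ]] c [ 0.5578 -0.0364  0.016 ]
yaw by y-edge 0.1913738857687894 0.1937505569842441
yaw x 0.20572536014285112 0.14401833274332507
yaw 0.19854962295582024
top 353 plane [ 0.454 -0.     0.133] lean 0.42600248335034024 mid [-0.009  0.     0.129] [-0.0466 -0.0439  0.1106] [0.0286 0.0439 0.1474]
lever 52 [-0.025 -0.106  0.132] [ 0.033 -0.077  0.187] [-0.015 -0.09   0.176]
spindle 39 [[-0.0247, 0.0025, 0.1781], [-0.027, 0.0061, 0.1779], [-0.0281, 0.0001, 0.1763], [-0.0304, 0.0037, 0.1758], [-0.031, 0.0007, 0.1756], [-0.022, -0.0014, 0.1754]]
side 230 plane [0.48  0.002 0.136] lean 0.4474604253184576 mid [-0.0135  0.0046  0.1283] [-0.051  -0.0354  0.1101] [0.024  0.0447 0.1465]
lever 49 [-0.029 -0.094  0.134] [-0.013 -0.077  0.185] [-0.024 -0.085  0.166]
spindle 55 [[-0.0367, 0.0051, 0.177], [-0.0371, -0.0041, 0.1764], [-0.033, 0.0051, 0.1761], [-0.0303, 0.0038, 0.1758], [-0.0364, 0.0011, 0.175], [-0.0384, 0.0032, 0.1749]]
```

>>> servo_tool(
  motion=[
    [[1,0.6,0.8,0,-0.21],[1,0.6,0.8,0,-0.21],[1,0.6,0.8,0,-0.21],[1,0.6,0.8,0,-0.21],[1,0.6,0.8,0,-0.21],[1,0.6,0.8,0,-0.21],[1,0.6,0.8,0,-0.21],[1,0.6,0.8,0,-0.21],[1,0.6,0.8,0,-0.22],[1,0.6,0.8,0,-0.22]],
  ],
  newtons=30,
)

```text
t: 1.1
eef_pos: [0.5358, -0.2855, 0.253]
tool_rot: [-0.0, 0.995, 0.098, -0.0]
contact_force: [1.4, -0.1, -0.1]
gripper_width: 1.001
grasp_force: 0.0
```

>>> servo_tool(
  motion=[
    [[1,-0.14,1,0,0],[1,-0.14,1,0,0],[1,-0.14,1,0,0],[1,-0.14,1,0,0],[1,-0.14,1,0,0],[1,-0.14,1,0,0],[1,-0.14,1,0,0],[1,-0.14,1,0,0],[1,-0.14,1,0,0],[1,-0.14,1,0,0],[1,-0.14,1,0,0],[1,-0.14,1,0,0],[1,-0.14,1,0,0],[1,-0.14,1,0,0],[1,0,0,0,0],[1,0,0,0,0]],
  ],
)

```text
t: 2.7
eef_pos: [0.4563, 0.2736, 0.2528]
tool_rot: [0.0, 0.995, 0.1, -0.0]
contact_force: [0.3, -1.1, 0.2]
gripper_width: 0.999
grasp_force: 0.0
```

>>> servo_tool(
  motion=[
    [[1,-0.07,-0.04,-1,0],[1,0,0,-1,0],[1,0,0,-1,0],[1,0,0,-1,0],[1,0,0,-0.8,0],[1,0,0,-0.5,0],[1,0,0,-0.27,0],[1,0,0,0,0],[0,0,0,0,0],[0,0,0,0,0],[0,0,0,0,0],[0,0,0,0,0],[0,0,0,0,0],[0,0,0,0,0]],
  ],
  newtons=30,
)

```text
t: 4.1
eef_pos: [0.4551, 0.2715, 0.0322]
tool_rot: [-0.0, 0.995, 0.099, 0.001]
contact_force: [-1.5, -0.8, 6.6]
gripper_width: 0.729
grasp_force: 32.1
```

>>> servo_tool(
  motion=[
    [[0,0,0,0.4,0],[0,0,0,0.8,0],[0,0,0,1,0],[0,0,0,1,0],[0,0,0,1,0],[0,0,0,1,0],[0,0.18,-0.78,0,0],[0,0.19,-0.78,0,0],[0,0.19,-0.78,0,0],[0,0.19,-0.78,0,0],[0,0.19,-0.78,0,0],[0,0.19,-0.78,0,0],[0,0.19,-0.78,0,0],[0,0.19,-0.78,0,0],[0,0.19,-0.78,0,0],[0,0.18,-0.77,0,0],[0,0,0,0,0],[0,0,0,0,0]],
  ],
)

```text
t: 5.9
eef_pos: [0.5292, -0.0408, 0.2391]
tool_rot: [0.0, 0.995, 0.098, 0.0]
contact_force: [-0.5, 1.3, -2.5]
gripper_width: 0.721
grasp_force: 33.4
```

```bash
cat >> h.py <<'E'
def shot(n,name,box,k):
    im,d=bot.read_camera(n); np.savez(f"/tmp/{name}.npz",im=im,d=d); x0,y0,x1,y1=box
    cv2.imwrite(f"pics/{name}.png",cv2.resize(im[y0:y1,x0:x1,::-1],None,fx=k,fy=k,interpolation=cv2.INTER_CUBIC)); return im,d
E
python3 - <<'E'
from h import *
shot("side","s1",(200,130,360,270),4.2)
o=bot.get_obs(); print(o["eef_pos"],o["contact_force"],o["grasp_force"],proj("side",[0.5237,-.0412,.1744]),proj("side",o["eef_pos"]))
E
```

```text
[ 0.52917075 -0.03963971  0.23908384] [-0.67390151  0.41078305 -0.96531798] 33.384867436252534 (np.float64(261.3376567674371), np.float64(186.9459372425585)) (np.float64(262.4211438604003), np.float64(164.7813292470037))
```

View pics/s1.png

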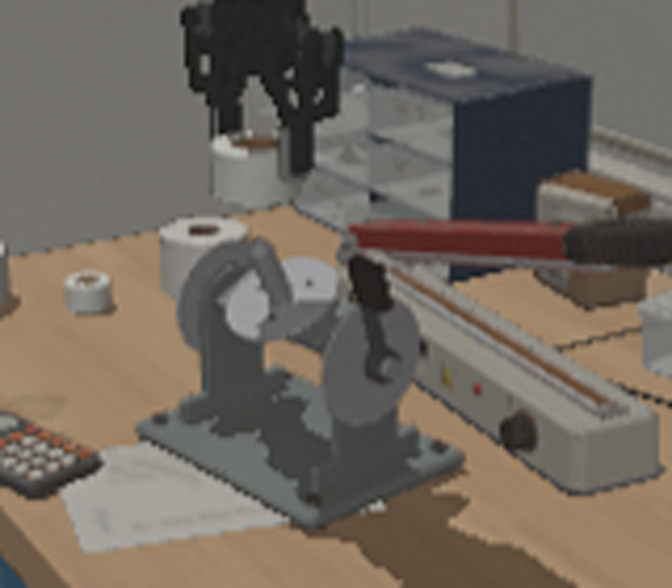

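The side picture shows the roll held level at full-frame (261,170), directly above the spindle tip at (261,188). That agrees with the predicted tip at (261,187). I'll check the roll's centre with a cylinder fit.

```bash
python3 - <<'E'
from h import *
from scipy.optimize import least_squares
z=np.load("/tmp/s1.npz"); im=z["im"].astype(int); W=cloud("side",z["d"])
p0=bot.get_obs()["eef_pos"]
m=(np.hypot(W[...,0]-p0[0],W[...,1]-p0[1])<.042)&(W[...,2]>.19)&(W[...,2]<.262)&(im.min(-1)>90)
p=W[m]; print(len(p),p.min(0),p.max(0))
q=p[(p[:,2]<.24)&(p[:,2]>.212)]
s=least_squares(lambda c:np.hypot(q[:,0]-c[0],q[:,1]-c[1])-.031,p0[:2],loss="soft_l1",f_scale=.002); print(s.x-p0[:2],s.x, np.median(abs(s.fun)))
E
```

```text
271 [ 0.49119014 -0.07796151  0.20908317] [ 0.54584801 -0.00287815  0.25872862]
[-0.00578299 -0.00054607] [ 0.52338776 -0.04018578] 0.000957088697297187
```

>>> servo_tool(
  motion=[
    [[0,0.11,0.02,0,0],[0,0,0,-0.3,0],[0,0,0,-0.3,0],[0,0,0,-0.2,0],[0,0,0,-0.1,0],[0,0,0,0,0]],
  ],
)

```text
t: 6.55
eef_pos: [0.5331, -0.0393, 0.2015]
tool_rot: [-0.0, 0.995, 0.099, -0.001]
contact_force: [0.6, -0.1, -0.3]
gripper_width: 0.723
grasp_force: 33.4
```

>>> servo_tool(
  motion=[
    [[0,0,0,-0.1,0],[0,0,0,-0.1,0],[0,0.01,0,-0.1,0],[0,0.01,0,-0.1,0],[0,0,0,0,0]],
  ],
)

```text
t: 7.05
eef_pos: [0.5344, -0.0394, 0.186]
tool_rot: [-0.0, 0.995, 0.099, -0.0]
contact_force: [0.6, -0.2, -0.7]
gripper_width: 0.723
grasp_force: 33.4
```

>>> servo_tool(
  motion=[
    [[0,0.05,0.01,-0.08,0],[0,0.04,0.01,-0.08,0],[0,0,0,0,0]],
  ],
)

```text
t: 7.35
eef_pos: [0.537, -0.039, 0.1795]
tool_rot: [0.0, 0.995, 0.099, -0.001]
contact_force: [-3.7, -1.4, 0.9]
gripper_width: 0.723
grasp_force: 33.6
```

```bash
python3 - <<'E'
from h import *
shot("side","s2",(200,130,360,270),4.2); o=bot.get_obs(); print(o["eef_pos"],o["contact_force"])
E
```

```text
[ 0.53706042 -0.03897207  0.17954928] [-4.69366679 -1.10699647  0.00795725]
```

View pics/s2.png

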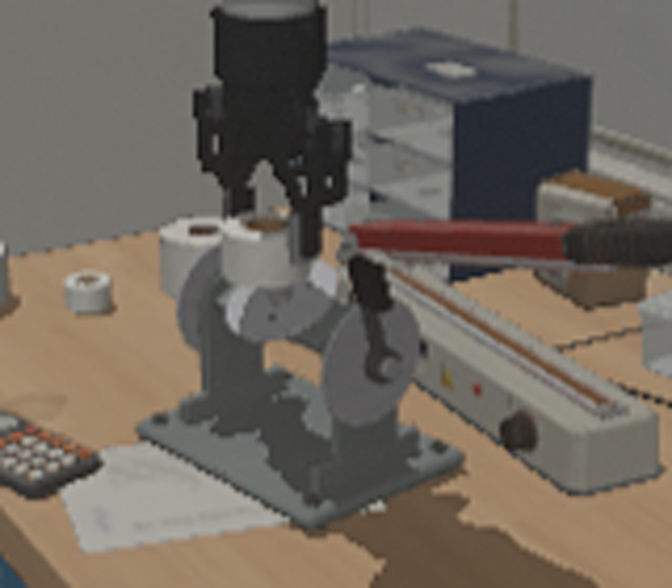

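The spindle has disappeared into the held roll (crop (265,250)) and the force is only about 4 N. I'll release it, rise, and look.

>>> servo_tool(
  motion=[
    [[0.8,0,0,0,0],[0.85,0,0,0,0],[0.95,0,0,0,0],[1,0,0,0,0],[1,0,0,0,0],[1,0,0,0,0],[1,0,0,0.5,0],[1,0,0,1,0],[1,0,0,1,0],[1,0,0,0.5,0],[1,0,0,0,0]],
  ],
)

```text
t: 8.5
eef_pos: [0.54, -0.0385, 0.3037]
tool_rot: [0.0, 0.995, 0.099, 0.003]
contact_force: [0.6, -0.3, -0.1]
gripper_width: 0.998
grasp_force: 0.0
```

```bash
python3 - <<'E'
from h import *
im,d=shot("side","s3",(200,130,360,270),4.2)
yaw=.1985;c=np.array([.5578,-.0364,0]);X=np.array([np.cos(yaw),np.sin(yaw),0]);Y=np.array([-np.sin(yaw),np.cos(yaw),0])
W=cloud("side",d)-c; L=np.stack([W@X,W@Y,W[...,2]],-1)
m=(L[...,1]<-.079)&(L[...,1]>-.12)&(abs(L[...,0])<.09)&(L[...,2]>.11)&(L[...,2]<.2)&(im.max(-1)<70); p=L[m]
print(len(p)); v,u=np.nonzero(m); print(u.min(),u.max(),v.min(),v.max()); print(p[np.argsort(p[:,2])][::3].round(3).tolist())
for a in (.36,.4,.435,.47,.52,.698):
    f=lambda r:c+X*(-r*np.sin(a-.175))+Y*(-.094)+np.array([0,0,.1+r*np.cos(a-.175)])
    print(a,np.round(proj("side",f(.067)),1),np.round(proj("side",f(.085)),1),f(.067).round(4),f(.085).round(4))
E
```

```text
144
283 293 191 214
[[-0.005, -0.09, 0.111], [-0.01, -0.087, 0.112], [-0.006, -0.087, 0.113], [-0.005, -0.09, 0.114], [-0.006, -0.087, 0.116], [-0.011, -0.084, 0.12], [-0.003, -0.087, 0.122], [-0.013, -0.087, 0.124], [-0.008, -0.089, 0.126], [-0.014, -0.083, 0.129], [-0.014, -0.091, 0.132], [-0.016, -0.085, 0.134], [-0.015, -0.084, 0.136], [-0.009, -0.09, 0.139], [-0.016, -0.089, 0.14], [-0.017, -0.09, 0.144], [-0.02, -0.086, 0.147], [-0.021, -0.086, 0.15], [-0.018, -0.083, 0.151], [-0.017, -0.106, 0.152], [-0.024, -0.098, 0.154], [-0.022, -0.083, 0.155], [-0.023, -0.096, 0.156], [-0.023, -0.1, 0.157], [-0.023, -0.103, 0.158], [-0.024, -0.097, 0.16], [-0.023, -0.103, 0.161], [-0.026, -0.084, 0.162], [-0.025, -0.09, 0.164], [-0.025, -0.102, 0.164], [-0.024, -0.097, 0.165], [-0.02, -0.105, 0.167], [-0.026, -0.103, 0.168], [-0.025, -0.098, 0.169], [-0.026, -0.103, 0.171], [-0.026, -0.084, 0.171], [-0.029, -0.095, 0.172], [-0.029, -0.09, 0.174], [-0.03, -0.103, 0.175], [-0.026, -0.079, 0.176], [-0.026, -0.106, 0.177], [-0.027, -0.088, 0.178], [-0.023, -0.107, 0.18], [-0.026, -0.106, 0.18], [-0.028, -0.097, 0.181], [-0.024, -0.105, 0.182], [-0.026, -0.083, 0.182], [-0.028, -0.105, 0.183]]
0.36 [290.3 196.6] [289.5 190.8] [ 0.5643 -0.131   0.1659] [ 0.561  -0.1316  0.1835]
0.4 [289.6 197. ] [288.6 191.3] [ 0.5617 -0.1315  0.1653] [ 0.5577 -0.1323  0.1829]
0.435 [289.  197.4] [287.8 191.8] [ 0.5595 -0.132   0.1647] [ 0.5549 -0.1329  0.1821]
0.47 [288.4 197.8] [287.1 192.3] [ 0.5572 -0.1324  0.1641] [ 0.5521 -0.1334  0.1813]
0.52 [287.6 198.5] [286.  193.1] [ 0.5541 -0.133   0.1631] [ 0.5482 -0.1342  0.18  ]
0.698 [284.7 201.2] [282.3 196.6] [ 0.5435 -0.1352  0.158 ] [ 0.5347 -0.1369  0.1736]
```

View pics/s3.png

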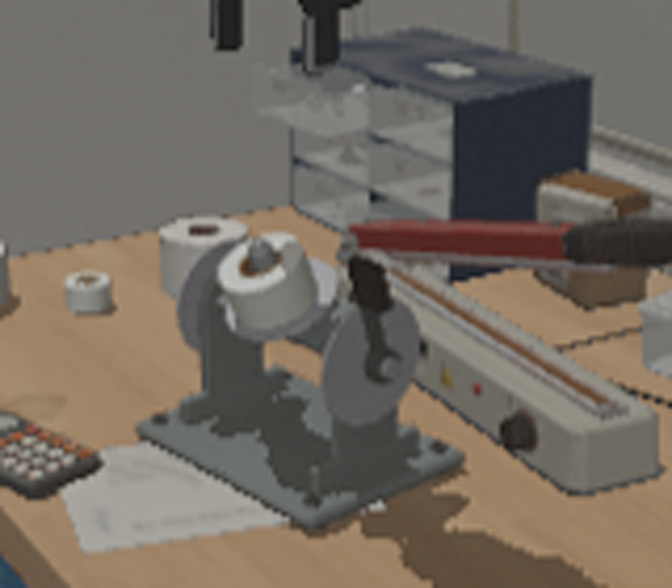

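The crop shows the roll seated on the spindle with the tip sticking out at (262,250), lying along the platter. Next is the lever, with the paddle at crop (370,280). I'll turn the tool 90° and straddle the paddle front and rear.

```bash
python3 - <<'E'
from h import *
print(bot.get_obs()["q"].round(3))
E
```

```text
[ 0.148  0.221 -0.225  1.811  0.055  1.113 -1.469]
```

>>> servo_tool(
  motion=[
    [[0.5,0.03,-0.18,0,1],[0.5,0.03,-0.18,0,1],[0.5,0.03,-0.18,0,1],[0.5,0.03,-0.18,0,1],[0.5,0.03,-0.18,0,1],[0.5,0.03,-0.18,0,1],[0.5,0.03,-0.18,0,1],[0.5,0.03,-0.18,0,1],[0.5,0.03,-0.18,0,1],[0.5,0.03,-0.18,0,1],[0.5,0.03,-0.18,0,1],[0.5,0.03,-0.18,0,1],[0.5,0.06,-0.18,0,1],[0.5,0,0,0,0.09],[0.5,0,0,0,0]],
  ],
)

```text
t: 10.05
eef_pos: [0.5543, -0.132, 0.2989]
tool_rot: [-0.001, 0.635, 0.773, -0.0]
contact_force: [-0.9, 0.3, -1.2]
gripper_width: 0.497
grasp_force: 0.0
```

>>> servo_tool(
  motion=[
    [[0.5,0.06,-0.01,-0.8,0],[0.5,0,0,-0.8,0],[0.5,0,0,-0.7,0],[0.5,0,0,-0.4,0],[0.5,0,0,-0.25,0],[0.5,0,0,0,0]],
  ],
)

```text
t: 10.65
eef_pos: [0.5564, -0.132, 0.1807]
tool_rot: [-0.001, 0.634, 0.773, -0.001]
contact_force: [-0.8, -0.0, -0.1]
gripper_width: 0.5
grasp_force: 0.0
```

```bash
python3 - <<'E'
from h import *
shot("side","s4",(220,130,350,240),5); o=bot.get_obs(); print(o["eef_pos"],o["contact_force"])
E
```

```text
[ 0.55718304 -0.13215531  0.18191724] [-0.38884925  0.14552593  0.21209708]
```

View pics/s4.png

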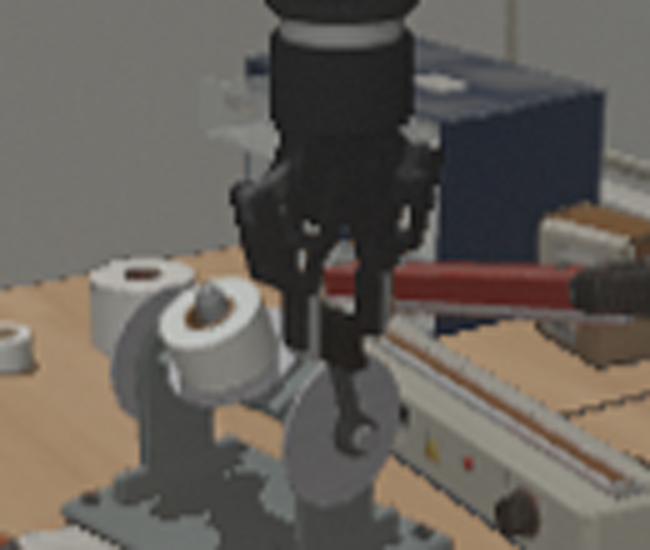

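The fingers straddle the paddle, with the front finger at crop (298,310) and the rear at (375,300). Now I'll push towards the front.

>>> servo_tool(
  motion=[
    [[0.5,-0.12,-0.025,0,0],[0.5,-0.12,-0.025,0,0],[0.5,-0.12,-0.025,0,0],[0.5,-0.12,-0.025,0,0],[0.5,0,0,0,0]],
  ],
)

```text
t: 11.2
eef_pos: [0.5387, -0.1366, 0.183]
tool_rot: [0.001, 0.634, 0.774, 0.001]
contact_force: [3.5, 0.0, 1.2]
gripper_width: 0.5
grasp_force: 1.4
```

```bash
cat >> h.py <<'E'
yaw=.1985;c0=np.array([.5578,-.0364,0]);X=np.array([np.cos(yaw),np.sin(yaw),0]);Y=np.array([-np.sin(yaw),np.cos(yaw),0])
def lean(n,d,im):
    # fit side surface of roll: roll axis through hinge line, tilt a; points with radius .031 or on the roll's top plane (66 mm)
    from scipy.optimize import least_squares
    W=cloud(n,d)-c0; L=np.stack([W@X,W@Y,W[...,2]-.1],-1)
    m=(abs(L[...,0]+.03)<.06)&(abs(L[...,1])<.036)&(L[...,2]>.02)&(L[...,2]<.09)&(im.min(-1)>95); p=L[m]
    def res(v):
        a,ox,oy,oz=v; q=p-[ox,oy,oz]; s=-q[:,0]*np.sin(a)+q[:,2]*np.cos(a); t=q[:,0]*np.cos(a)+q[:,2]*np.sin(a); r=np.hypot(t,q[:,1])
        e=np.stack([abs(r-.031)+np.maximum(s-.066,0)+np.maximum(.03-s,0), abs(s-.066)+np.maximum(r-.031,0), abs(s-.030)+np.maximum(r-.042,0)])
        return np.r_[e.min(0)/.002, np.array([ox,oy,oz])/.004*3]
    s=min((least_squares(res,[a,0,0,0],loss="soft_l1") for a in (.4,.55,.7,.85)),key=lambda s:s.cost)
    return len(p),s.x.round(4),np.median(abs(s.fun))*.002
E
python3 - <<'E'
from h import *
for n in("s3","s4"):
    z=np.load(f"/tmp/{n}.npz"); print(n,lean("side",z["d"],z["im"]))
for n in("side","top"):
    im,d=bot.read_camera(n); np.savez(f"/tmp/5{n}.npz",im=im,d=d); print(n,lean(n,d,im))
o=bot.get_obs(); print(o["eef_pos"],o["contact_force"])
E
```

```text
s3 (414, array([ 0.4446, -0.004 ,  0.0037,  0.0005]), np.float64(0.0008186843621127149))
s4 (392, array([ 0.4469, -0.0043,  0.0038,  0.0007]), np.float64(0.0009214221915114854))
side (331, array([ 0.5485, -0.0032,  0.0038,  0.0012]), np.float64(0.0010557991327167903))
top (490, array([ 5.177e-01,  3.000e-04,  2.200e-03, -1.000e-04]), np.float64(0.0014876556073599584))
[ 0.53878421 -0.13659249  0.18286753] [1.74763753 0.75000607 3.30159114]
```

>>> servo_tool(
  motion=[
    [[0.5,-0.1,-0.02,-0.05,0],[0.5,-0.1,-0.02,-0.05,0],[0.5,-0.05,-0.01,0,0],[0.5,0,0,0,0],[0.5,0,0,0,0]],
  ],
)

```text
t: 11.8
eef_pos: [0.5283, -0.1387, 0.1782]
tool_rot: [0.0, 0.634, 0.774, 0.0]
contact_force: [2.9, 0.2, 1.6]
gripper_width: 0.498
grasp_force: 1.9
```

```bash
python3 - <<'E'
from h import *
for n in("side","top"):
    im,d=bot.read_camera(n); np.savez(f"/tmp/6{n}.npz",im=im,d=d); print(n,lean(n,d,im))
o=bot.get_obs(); print(o["eef_pos"],o["contact_force"])
E
```

```text
side (289, array([ 0.7211, -0.003 ,  0.0037,  0.001 ]), np.float64(0.0009997131064688816))
top (485, array([ 7.173e-01,  1.200e-03,  2.500e-03, -5.000e-04]), np.float64(0.0013931793580431746))
[ 0.52829542 -0.13868789  0.1782329 ] [3.25139468 0.81014604 3.23375509]
```

The lean is about 0.72 rad by both cameras, which is in tolerance. I'll back off, rise clear and check again.

>>> servo_tool(
  motion=[
    [[0.5,0.1,0.02,0,0],[0.5,0.1,0.02,0.1,0],[0.5,0,0,0.5,0],[0.5,0,0,1,0],[0.5,0,-0.5,1,0],[0.5,0,-1,0.5,0],[0.5,0,-1,0,0],[0.5,0,-0.5,0,0],[0.5,0,0,0,0]],
  ],
)

```text
t: 12.8
eef_pos: [0.5346, -0.2612, 0.3015]
tool_rot: [-0.001, 0.636, 0.772, -0.001]
contact_force: [-0.4, -1.1, 0.7]
gripper_width: 0.499
grasp_force: 0.0
```

```bash
python3 - <<'E'
from h import *
for n in("side","top"):
    im,d=bot.read_camera(n); print(n,lean(n,d,im))
    if n=="side": 
        a=im[130:270,180:330,::-1]; a=cv2.resize(a,None,fx=2.6,fy=2.6,interpolation=cv2.INTER_CUBIC)
    else:
        b=im[140:255,125:310,::-1]; b=cv2.resize(b,None,fx=2.2,fy=2.2,interpolation=cv2.INTER_CUBIC)
h=max(len(a),len(b)); f=lambda q:cv2.copyMakeBorder(q,0,h-len(q),0,0,0)
cv2.imwrite("pics/fin.png",np.hstack([f(a),f(b)])); o=bot.get_obs(); print(o["eef_pos"],o["contact_force"])
E
```

```text
side (412, array([ 7.144e-01, -3.300e-03,  3.700e-03,  3.000e-04]), np.float64(0.0010571284126802832))
top (485, array([ 7.237e-01,  1.300e-03,  2.500e-03, -6.000e-04]), np.float64(0.0012525654829766903))
[ 0.53566214 -0.25654115  0.30150481] [-0.22509065  0.41518956 -0.09535981]
```

View pics/fin.png

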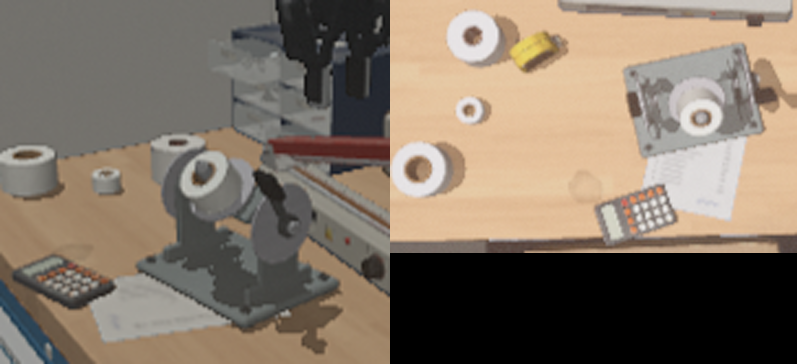

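The roll is on the spindle and flat on the platter (side crop (210,185)). The lean reads 0.714 and 0.724 rad, the bystanders are where they were, and the gripper is clear.

```bash
python3 -c "
from station import bot
print(bot.hand_in())"
```

```text
the job is handed in; nothing more can be done
None
```

The small roll is seated flat on the platter and the head leans about 0.72 rad (41°, within the 4° allowed) by both cameras; the job is handed in, but no verdict was returned.

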